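# Close off the snack layer and pack the tub on top

## Task

The two snack cartons already lie in the bottom of the lime tray. Take the blue divider off the sloping front of the wooden rack and seat it level in the tray over the cartons, grip up, and let go of it; then stand the closed white tub upright on the divider, on either side of its grip. Set both down gently, without dropping them, and leave the glass tumbler and the bottle opener where they are.

Things in the scene. Friction and masses are not known exactly. Their poses are not given: they have to be found in the camera images.
- tray: Lime hard silicone tray, open on top, loose, 0.6 kg, 140 (its x) by 200 (y) by 55 high. Origin: centre of its underside, z up. Floor 6 thick, walls 7 thick, 126 by 186 inside. Along each short end (+y and -y) runs an inner ledge 20 wide, its top 36 above the underside; the divider rests on these two ledges.
- divider: Blue plastic divider, loose, 0.10 to 0.16 kg: plate 110 (its x) by 170 (y) by 5 thick; in the middle of its top face an upright grip fin 70 long (x), 14 thick (y), its top 37 above the plate's underside. Origin: centre of the plate's underside; z out of the finned face. Starts on the rack's sloping bed: x up the slope, y level, z leaning 35 degrees from vertical. Fits the tray either way round, 8 to spare all round.
- rack: Slotted wooden rack, fixed, 204 wide (y), 180 deep (x), front at -x. Origin: on the table; z up. The bed slopes 35 degrees from level, rising to +x, 52 high over the origin, and holds the divider: a foot lip stands 8 and side strips 6 above the bed, so it lifts away along its z. Behind, at x 58 to 110, slot bars hold two plain grey spare dividers, tops 91 high; these stay.
- tub: Closed white plastic tub, loose, round, 62 in diameter and 72 high, 0.13 to 0.25 kg, standing upright. Origin: centre of its underside, z up. It fits between the divider's fin and the tray's end wall (86 mm of room); centred there it stands 48 mm from the fin's middle plane.
- carton_a: Brown snack carton, loose, 100 by 62 by 26 high, lying in the tray's +y half. Origin: centre of its underside. Stays there.
- carton_b: Red snack carton, loose, 100 by 62 by 26 high, lying in the tray's -y half. Origin: centre of its underside. Stays there.
- tumbler: Stubby glass tumbler, loose, 76 in diameter, 80 high, beyond the tray. Origin: centre of its underside. Bystander.
- opener: Flat chrome bottle opener, loose, 155 long (its y), 42 wide, 8 thick, lying beyond the work. Origin: underside, near its middle. Bystander.
Things that resemble listed ones, but are neither listed nor needed, are in the scene too. Several things look just like the tray: the one meant starts nearest to the robot's base.

How it is judged:
On the way:
1. the divider is seated level on the tray's ledges, grip up, over the cartons, and let go of (z of divider in the frame of tray between 0.031 and 0.041 m and x of divider in the frame of tray between -0.014 and 0.014 m and y of divider in the frame of tray between -0.014 and 0.014 m and angle between each of divider, tray's own z axis and vertical below 0.06 rad and angle between the y axis of divider and the y axis of tray, either way round below 0.2 rad and z of carton_a in the frame of tray between 0 and 0.014 m and z of carton_b in the frame of tray between 0 and 0.014 m and contact force between divider and the fingers below 0.1 N and linear speed of divider below 0.03 m/s), for 0.2 s.
At the end, for the whole second after the job is handed in: Cartons on the tray floor; divider on both ledges (height within 5 mm), grip up, level within 0.06 rad, centred within 14 mm, square within 0.2 rad; tub upright within 0.1 rad on the plate, 28 to 72 mm to a side of the fin's middle, within 40 mm along the fin; all released and at rest (z of divider in the frame of tray between 0.031 and 0.041 m and x of divider in the frame of tray between -0.014 and 0.014 m and y of divider in the frame of tray between -0.014 and 0.014 m and angle between each of divider, tray's own z axis and vertical below 0.06 rad and angle between the y axis of divider and the y axis of tray, either way round below 0.2 rad and z of carton_a in the frame of tray between 0 and 0.014 m and z of carton_b in the frame of tray between 0 and 0.014 m and z of tub in the frame of divider between 0.001 and 0.01 m and x of tub in the frame of divider between -0.04 and 0.04 m and (y of tub in the frame of divider between 0.028 and 0.072 m or y of tub in the frame of divider between -0.072 and -0.028 m) and angle between tub's own z axis and vertical below 0.1 rad and linear speed of each of tub, divider below 0.02 m/s and contact force between each of tub, divider and the fingers below 0.1 N); the robot touches nothing.
It fails at once if the tumbler is shifted more than 30 mm or tipped (distance of tumbler from where it was at the start of the episode above 0.03 m or angle between tumbler's own z axis and vertical above 0.4 rad).
It fails at once if the bottle opener is shifted more than 30 mm (distance of opener from where it was at the start of the episode above 0.03 m).
It fails at once if the divider is dropped: moving faster than 0.5 m/s out of the fingers (a fall of some 13 mm) (linear speed of divider above 0.5 m/s and contact force between divider and the fingers below 0.1 N).
It fails at once if the tub is dropped: moving faster than 0.5 m/s out of the fingers (a fall of some 13 mm) (linear speed of tub above 0.5 m/s and contact force between tub and the fingers below 0.1 N).
It also fails if it takes over 59 s, if anything falls off the work surface, if the arm or the gripper's body presses on something with over 40 N, if the wrist force passes 120 N, or if a joint passes its speed limit or range.

## Robot

A 7-joint arm with a two-finger parallel gripper is mounted at the origin on the work surface. World frame = base frame: x ahead of the robot, y to its left, z up, the work surface at z = 0. Lengths are in m, angles in rad, forces in N, time in s.
With the tool pointing down it reaches from about 0.4 to 0.85 m from the base axis. Payload 4.5 kg.
Tool frame: the origin (TCP) lies on the centre line of the jaws, within the pads' length; the fingertips stand 11 mm ahead of it and the grasp point (between the pads) lies 8 mm behind it; z points along the fingers, x is the direction in which the jaws open and shut, and the axes are right-handed (so a half turn about z gives the same grasp; the last joint's range is limited). The gripper opens to 88 mm and grips with 3 to 60 N. Pads are 18 mm wide; open, the fingers measure 123 mm over their backs; the gripper's body (75 mm by 187 mm) begins 45 mm behind the grasp point.
Start: joints at [-1.069, 0.689, -0.195, 1.565, 0.157, 0.902, -0.215], TCP at [0.282, 0.558, 0.25] pointing down, gripper open.
Joint ranges: [-3.01, 3.01], [-0.46, 2.08], [-1.47, 1.51], [0.13, 2.56], [-1, 4.14], [0.04, 2.09], [-2.66, 2.66]. Speed limits (rad/s): [2.57, 2.57, 3.14, 3.14, 3.14, 3.14, 3.14].

## Interface

Orientations are given as a unit quaternion [x, y, z, w].
In Python, from plant import r, vision, order, nets gives the robot as it stands.
- The arm moves only by the tool send_rows, never from a script. Its argument "series" is a list of rows, each an object with "delta_pos": the shift along the tool's x, y, z in cm, a list of three; "turn": the turn about the tool's z in degrees; "jaw": the closure, from 0 (fully open) to 1 (shut). In form: [{"delta_pos": [x, y, z], "turn": turn, "jaw": jaw}, ...]. A call has 1 to 8 rows; each row is the pose to reach, as a shift and turn from the pose commanded when the call began, along the tool's axes at that moment; what a row does not reach only later rows make up. A row lasts 1/12 s, in which the tool goes at most 41.7 mm and 7.16 degrees, less where a joint would pass 70% of its speed; a pose out of reach is approached as far as the arm can. A call with a gripper value outside its range is refused whole. The fingers move at their own pace and stop on an object; "force" is the grip in N (left out, the last holds). Time passes only in rows, so rows that repeat a pose let the fingers close. It gives the time, the measured TCP pose, the force and the opening at its end, in the units of the state.
- r.get_state(): the state, without advancing time (a new reading comes with each control period).
- vision.snapshot(name): name is "scene" or "top"; returns the picture (420x560x3 uint8, blue, green, red); there is no depth.
- vision.camera_params(name): a dict with "intrinsics" (3x3 intrinsics, pixels), "extrinsics" (4x4, takes a point from world to camera coordinates). Camera axes: x right, y down, z forward; pixel columns grow to the right and rows downward; lengths in m; the calibration is good to about 2 mm. A picture is of the moment at which its call begins. camera_params takes no time and is no camera call.
- order.finish_job(): hands the job in, once; it reports no verdict.
Trained networks look in the newest picture that a camera, given by its name, has taken for a name from the list of things; names that differ only in an ending like _2 or _b are one class to them, and where a whole thing is asked for, a point or a joint stands for the part that bears it (a point fixed in the world has none). Each returns a list of dicts, best first, with "score" (0 to 1); they miss things now and then, are a little off and sometimes report something else, mostly with a low value. They report only what shows in the picture. A call takes as long as a camera call. They do not tell look-alikes from the thing itself.
- nets.boxes_of(camera, label): "location" ([row, column] as shares, 0 to 1, of the picture: columns of its width, rows of its height, amid what is visible of it).
- nets.trace(camera, label): "region" (420x560 bool, what is visible of it) and "location" ([row, column] as shares, 0 to 1, of the picture: columns of its width, rows of its height, amid what is visible of it).
The state is a dict: "clock": time; "q": joint angles; "qd": joint speeds; "joint_torque": joint torques, N m; "tool_pos": TCP position; "eef_rot": TCP orientation; "contact_force": force on the tool from outside, world axes, zero at the start; "moment": the same for the moment, N m; "opening": opening from 0.0 (shut) to 1.0 (fully open).
Only numpy, scipy, OpenCV 4.12 (cv2) and the standard library are available. Lean on these libraries where they do the work, as an engineer would, in place of code of your own. Each camera call takes 0.05 s, during which the arm holds its last target.

## Working session

There is one attempt and no reset: what is moved stays moved. The work goes in short steps, Python scripts to look and compute and a tool call to move; the robot and the scene stay as the last step left them, time stands still between calls to the robot, and variables do not carry over. Pictures are saved under pics/ and viewed, and the job is handed in when it is done.

Besides the shell and the picture viewer there is one more tool, called after "Emit:" as name(argument=value, ...), one argument or row to a line, values as JSON. send_rows: Moves the arm, as the interface text tells. Its arguments: {"type":"object","properties":{"series":{"type":"array"},"force":{"type":"number"}},"required":["series"]}

```bash
ls; mkdir -p pics
python3 - <<'E'
from plant import r, vision, order, nets
import cv2, numpy as np
np.set_printoptions(precision=4,suppress=True)
s=r.get_state(); print({k:np.round(v,4) for k,v in s.items()})
for n in("scene","top"):
    im=vision.snapshot(n); cv2.imwrite(f"pics/{n}0.png",im); p=vision.camera_params(n); print(n,p)
E
```

```text
pics
{'clock': np.float64(0.0), 'q': array([-1.0692,  0.69  , -0.1945,  1.5664,  0.1573,  0.9025, -0.2151]), 'qd': array([ 0.0014,  0.0016,  0.0005,  0.0011,  0.0011, -0.0017, -0.0009]), 'joint_torque': array([  0.0008, -52.7554,  -1.2667, -15.3436,  -0.0527,   0.0066,
         0.0002]), 'tool_pos': array([0.2816, 0.5573, 0.2489]), 'eef_rot': array([ 0.8517,  0.524 , -0.0008,  0.0005]), 'contact_force': array([-0.0867, -0.0914, -0.1559]), 'moment': array([-0.0311,  0.0168, -0.0029]), 'opening': np.float64(0.9998)}
scene {'intrinsics': array([[481.1501,   0.    , 284.2742],
       [  0.    , 481.1501, 208.8402],
       [  0.    ,   0.    ,   1.    ]]), 'extrinsics': array([[ 0.4271,  0.904 ,  0.0171, -0.1932],
       [ 0.6625, -0.3   , -0.6864, -0.4192],
       [-0.6153,  0.3045, -0.7271,  1.9181],
       [ 0.    ,  0.    ,  0.    ,  1.    ]])}
top {'intrinsics': array([[389.1354,   0.    , 272.0971],
       [  0.    , 389.1354, 210.153 ],
       [  0.    ,   0.    ,   1.    ]]), 'extrinsics': array([[-0.1103, -0.9939,  0.    , -0.051 ],
       [-0.9708,  0.1078, -0.2143,  0.6508],
       [ 0.213 , -0.0237, -0.9768,  0.8964],
       [ 0.    ,  0.    ,  0.    ,  1.    ]])}
```

View pics/scene0.png

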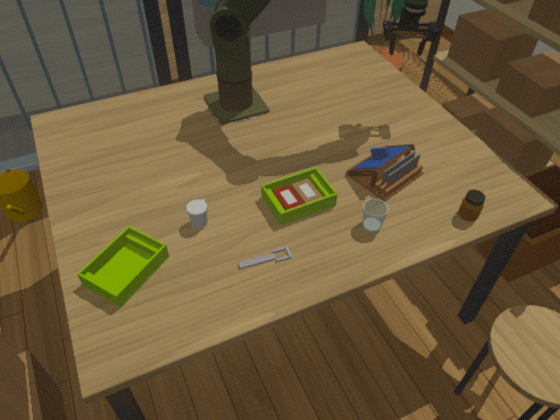

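View pics/top0.png

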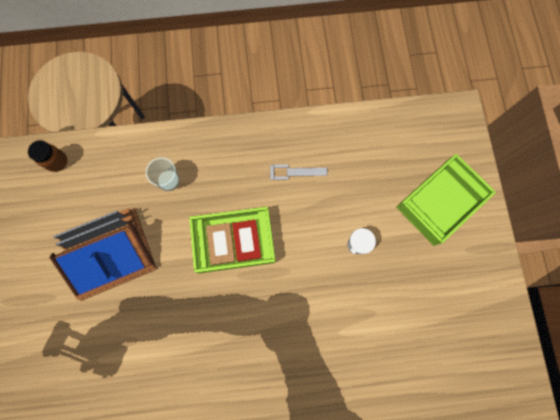

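The tray candidates in the top view are the one with cartons at (col 233, row 240) and an empty look-alike at (447, 200). In the scene view they are at (298, 195) and (124, 265). The one with cartons is nearest to the base. The divider is the blue plate on the rack at about (103, 262), and the grey ones behind it are the spares. The tub is at (362, 241). Next I'll run the nets and take crops.

Run:
```python
from plant import r, vision, order, nets
import cv2, numpy as np, pickle
ims={n:vision.snapshot(n) for n in("top","scene")}
out={}
for n in("top","scene"):
    for l in("tray","divider","rack","tub","tumbler","opener","carton_a"):
        d=nets.trace(n,l); out[n,l]=d
        print(n,l,[(round(x["score"],2),np.round(np.array(x["location"])*[420,560]).astype(int).tolist(),int(x["region"].sum())) for x in d[:4]])
pickle.dump((ims,out,{n:vision.camera_params(n) for n in ims}),open("m0.pkl","wb"))
a=cv2.resize(ims["top"][180:320,30:290],None,fx=3,fy=3,interpolation=cv2.INTER_CUBIC);cv2.imwrite("pics/c1.png",a)
b=cv2.resize(ims["scene"][120:250,170:440],None,fx=2.9,fy=2.9,interpolation=cv2.INTER_CUBIC);cv2.imwrite("pics/c2.png",b)
c=cv2.resize(ims["top"][200:280,320:400],None,fx=5,fy=5,interpolation=cv2.INTER_CUBIC);cv2.imwrite("pics/c3.png",c)
```

```text
top tray [(0.77, [201, 445], 4636), (0.69, [237, 235], 2650)]
top divider [(0.83, [261, 103], 2997)]
top rack [(0.59, [239, 105], 3091)]
top tub [(0.8, [242, 362], 577)]
top tumbler [(0.97, [176, 162], 870), (0.35, [243, 105], 3425)]
top opener [(0.68, [172, 299], 433), (0.32, [222, 226], 2440)]
top carton_a [(0.87, [242, 219], 983), (0.58, [241, 246], 954)]
scene tray [(0.59, [204, 303], 1849)]
scene divider [(0.86, [159, 376], 624)]
scene rack [(0.74, [172, 392], 2119), (0.16, [156, 377], 611)]
scene tub [(0.96, [212, 198], 486)]
scene tumbler [(0.65, [213, 372], 722)]
scene opener [(0.82, [258, 264], 350)]
scene carton_a [(0.64, [189, 305], 444), (0.57, [198, 289], 497)]
```

View pics/c1.png

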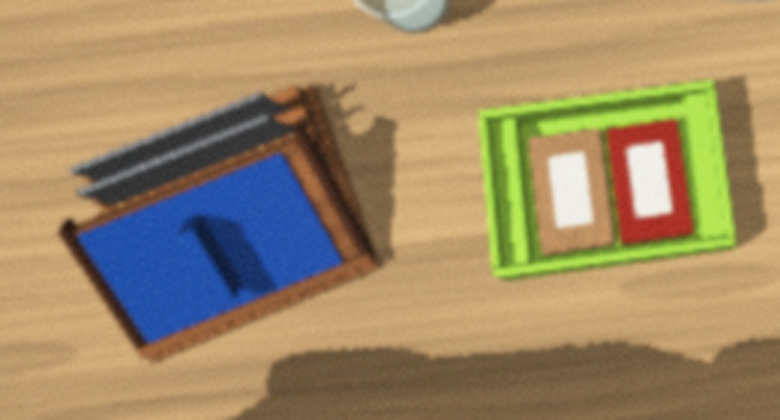

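View pics/c2.png

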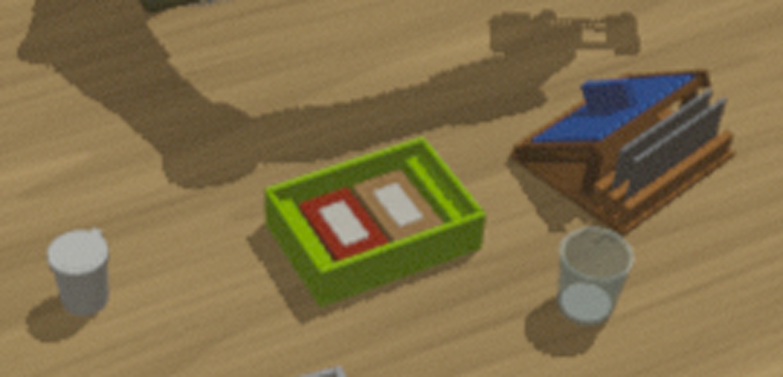

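View pics/c3.png

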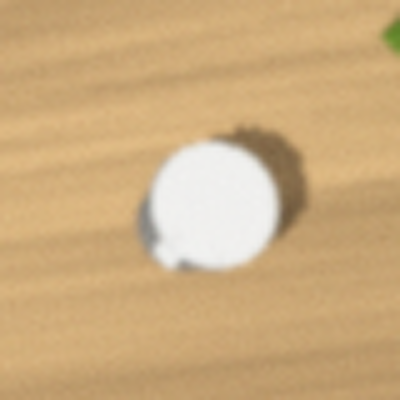

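```bash
cat > h.py <<'E'
import numpy as np, cv2, pickle
from scipy.optimize import minimize
from scipy.spatial.transform import Rotation as R
def proj(P,c):
    K,E=np.array(c["intrinsics"]),np.array(c["extrinsics"])
    q=(E[:3,:3]@np.asarray(P).T).T+E[:3,3]; q=q@K.T
    return q[:,:2]/q[:,2:]
def box(x0,x1,y0,y1,z0,z1): return np.array([[x,y,z] for x in(x0,x1) for y in(y0,y1) for z in(z0,z1)])
def cyl(rad,h,n=48):
    a=np.linspace(0,2*np.pi,n,endpoint=False)
    return np.vstack([np.c_[rad*np.cos(a),rad*np.sin(a),0*a+z] for z in(0,h)])
def rend(parts,T,c,S=4):
    m=np.zeros((420*S,560*S),np.uint8)
    for P in parts:
        h=cv2.convexHull(((proj(P@T[0].as_matrix().T+T[1],c)+.5)*S-.5).astype(np.float32))
        cv2.fillConvexPoly(m,np.round(h).astype(np.int32),1)
    return cv2.resize(m.astype(np.float32),(560,420),interpolation=cv2.INTER_AREA)
def cost(parts,T,masks,cams):
    s=0
    for n,m in masks.items():
        a=rend(parts,T,cams[n]); s+=1-np.minimum(a,m).sum()/np.maximum(a,m).sum()
    return s/len(masks)
def fit(parts,mk,p0,masks,cams,step):
    p0=np.array(p0,float); f=lambda p:cost(parts,mk(p),masks,cams)
    for k in range(3):
        sx=np.vstack([p0]+[p0+np.eye(len(p0))[i]*step[i]*(0.5**k) for i in range(len(p0))])
        o=minimize(f,p0,method="Nelder-Mead",options=dict(initial_simplex=sx,maxiter=250,xatol=1e-4,fatol=1e-5)); p0=o.x
    return p0,o.fun
flat=lambda p:(R.from_euler("z",p[2]),np.array([p[0],p[1],0]))
slope=lambda p:(R.from_euler("z",p[3])*R.from_euler("y",-35,degrees=True),np.array(p[:3]))
TRAY=[box(-.07,.07,-.1,.1,0,.055)]
DIV=[box(-.055,.055,-.085,.085,0,.005),box(-.035,.035,-.007,.007,.005,.037)]
TUB=[cyl(.031,.072)]
def hullmask(m):
    n,l,st,_=cv2.connectedComponentsWithStats(m.astype(np.uint8)); i=1+np.argmax(st[1:,4])
    c,_=cv2.findContours((l==i).astype(np.uint8),0,2); o=np.zeros((420,560),np.uint8)
    cv2.fillConvexPoly(o,cv2.convexHull(c[0]),1); return o.astype(np.float32)
def unproj(uv,c,z):
    K,E=np.array(c["intrinsics"]),np.array(c["extrinsics"])
    d=E[:3,:3].T@np.linalg.inv(K)@np.array([uv[0],uv[1],1]); o=-E[:3,:3].T@E[:3,3]
    return o+d*(z-o[2])/d[2]
def hsv(im,lo,hi): return cv2.inRange(cv2.cvtColor(im,cv2.COLOR_BGR2HSV),lo,hi)>0
E
python3 - <<'E'
from h import *
np.set_printoptions(precision=4,suppress=True)
ims,out,cams=pickle.load(open("m0.pkl","rb"))
def win(m,c0,r0,c1,r1):
    o=np.zeros_like(m);o[r0:r1,c0:c1]=m[r0:r1,c0:c1];return o
g={n:hsv(ims[n],(30,120,50),(50,255,255)) for n in ims}
mt={"top":hullmask(win(g["top"],170,190,290,290)),"scene":hullmask(win(g["scene"],240,150,345,235))}
b={n:hsv(ims[n],(100,100,20),(125,255,255)) for n in ims}
mb={"top":win(b["top"],40,210,160,310).astype(np.float32),"scene":win(b["scene"],340,135,425,190).astype(np.float32)}
mu={n:out[n,"tub"][0]["region"].astype(np.float32) for n in ims}
for nm,ms in(("tray",mt),("div",mb),("tub",mu)): print(nm,{n:int(m.sum()) for n,m in ms.items()})
t0=unproj((233,240),cams["top"],.05);d0=unproj((103,262),cams["top"],.06);u0=unproj((362,241),cams["top"],.07)
print(t0,d0,u0)
for sel in(("top","scene"),("top",),("scene",)):
    S=lambda m:{k:m[k] for k in sel}
    print(sel)
    print(" tray",fit(TRAY,flat,[t0[0],t0[1],0.05],S(mt),cams,[.02,.02,.1]))
    if len(sel)==2: 
        for y in(-.2,.2,.4):print(" div",fit(DIV,slope,[d0[0],d0[1],.052,y],S(mb),cams,[.02,.02,.01,.2]))
    else: print(" div",fit(DIV,lambda p:slope([p[0],p[1],.052,p[2]]),[d0[0],d0[1],.3],S(mb),cams,[.02,.02,.2]))
    print(" tub",fit(TUB,lambda p:flat([p[0],p[1],0]),u0[:2],S(mu),cams,[.02,.02]))
E
```

```text
tray {'top': 4787, 'scene': 2942}
div {'top': 3033, 'scene': 465}
tub {'top': 577, 'scene': 486}
[ 0.5806 -0.0176  0.05  ] [0.5603 0.3018 0.06  ] [ 0.5404 -0.3324  0.07  ]
('top', 'scene')
 tray (array([ 0.586 , -0.0143,  0.0221]), np.float64(0.027408599853515625))
 div (array([0.5618, 0.3122, 0.0484, 0.2813]), np.float64(0.14255034923553467))
 div (array([0.5618, 0.3121, 0.0489, 0.2798]), np.float64(0.1436910629272461))
 div (array([0.562 , 0.3119, 0.0498, 0.2822]), np.float64(0.14351308345794678))
 tub (array([ 0.5412, -0.3343]), np.float64(0.1734011173248291))
('top',)
 tray (array([ 0.5853, -0.0148,  0.0223]), np.float64(0.027501404285430908))
 div (array([0.5613, 0.3101, 0.2843]), np.float64(0.02687317132949829))
 tub (array([ 0.5414, -0.3361]), np.float64(0.13565528392791748))
('scene',)
 tray (array([ 0.5877, -0.015 ,  0.0253]), np.float64(0.020671188831329346))
 div (array([0.5648, 0.3095, 0.274 ]), np.float64(0.26021116971969604))
 tub (array([ 0.5362, -0.3312]), np.float64(0.1771816611289978))
```

```bash
cat >> h.py <<'E'
def overlay(im,c,items,win,fx,name):
    c0,r0,c1,r1=win; a=cv2.resize(im[r0:r1,c0:c1],None,fx=fx,fy=fx,interpolation=cv2.INTER_CUBIC)
    for parts,T,col in items:
        for P in parts:
            p=proj(P@T[0].as_matrix().T+T[1],c); p=((p+.5-[c0,r0])*fx-.5)
            if len(P)==8: E=[(i,j) for i in range(8) for j in range(i) if bin(i^j).count("1")==1]
            else: n=len(P)//2; E=[(i+k,(i+1)%n+k) for i in range(n) for k in(0,n)]
            for i,j in E: cv2.line(a,tuple(map(int,np.round(p[i]))),tuple(map(int,np.round(p[j]))),col,1,cv2.LINE_AA)
    cv2.imwrite(name,a)
E
python3 - <<'E'
from h import *
ims,out,cams=pickle.load(open("m0.pkl","rb"))
W=(255,255,255)
it=[(DIV,slope([.5622,.3105,.0525,.282]),W),(TRAY,flat([.586,-.0145,.022]),(0,0,255))]
tu=[(TUB,flat([.5408,-.335,0]),(0,0,255))]
overlay(ims["top"],cams["top"],it,(40,190,290,310),3,"pics/o1.png")
overlay(ims["scene"],cams["scene"],it,(240,130,440,240),4,"pics/o2.png")
overlay(ims["top"],cams["top"],tu,(325,205,395,275),5,"pics/o3.png")
overlay(ims["scene"],cams["scene"],tu,(160,180,230,250),5,"pics/o4.png")
a=cv2.imread("pics/o3.png");b=cv2.imread("pics/o4.png");cv2.imwrite("pics/o5.png",np.hstack([a,b]))
E
```

```text
(no output)
```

View pics/o1.png

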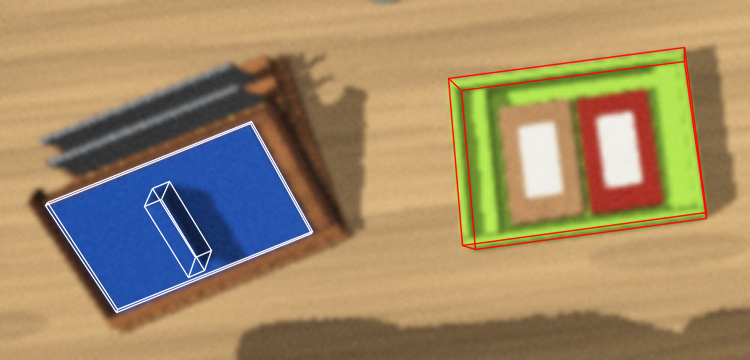

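View pics/o2.png

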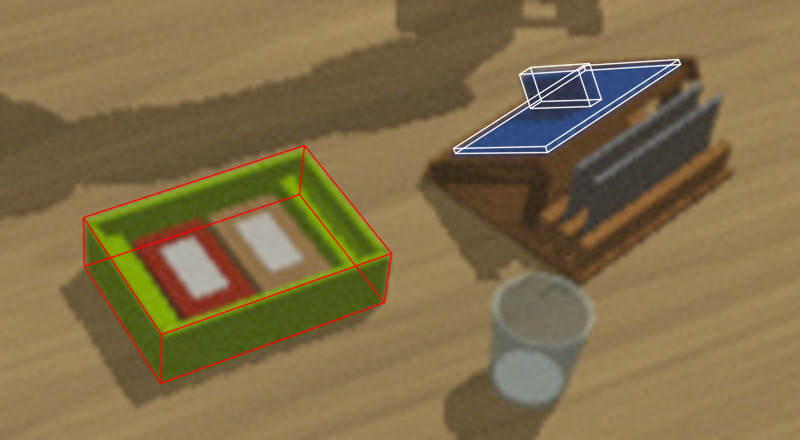

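View pics/o5.png

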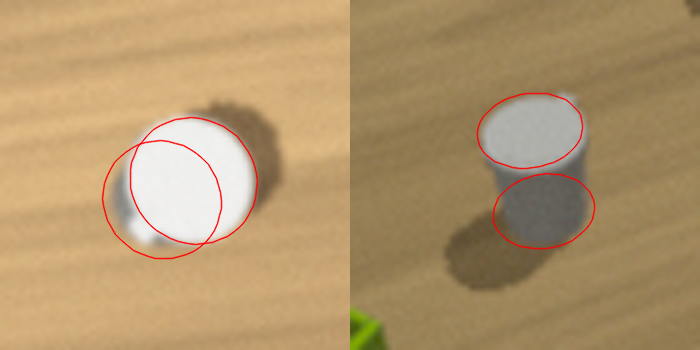

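```bash
cat > go.py <<'E'
# usage: go.py x y z yawdeg(of jaw axis)  -> delta in tool axes (cm), turn (deg), from the measured pose
import sys, numpy as np
from scipy.spatial.transform import Rotation as R
from plant import r
s=r.get_state(); Rm=R.from_quat(s["eef_rot"]); p=s["tool_pos"]
x=Rm.as_matrix()[:,0]; yaw=np.degrees(np.arctan2(x[1],x[0]))
print("t",round(float(s["clock"]),2),"p",np.round(p,4),"yaw",round(yaw,2),"tilt",round(float(np.degrees(np.arccos(-Rm.as_matrix()[2,2]))),2),"F",np.round(s["contact_force"],2),"M",np.round(s["moment"],2),"op",round(float(s["opening"]),3),"q",np.round(s["q"],2))
a=list(map(float,sys.argv[1:]))
if a:
    d=Rm.as_matrix().T@(np.array(a[:3])-p)*100
    t=-(a[3]-yaw); t=(t+90)%180-90
    print("delta",np.round(d,2),"turn",round(t,2))
E
python3 go.py .5457 .3057 .25 106.2
```

```text
t 0.9 p [0.2818 0.5579 0.2498] yaw 63.2 tilt 0.01 F [ 1.2  -0.65  0.06] M [ 0.01 -0.01 -0.01] op 0.997 q [-1.07  0.69 -0.19  1.57  0.16  0.9  -0.22]
delta [-1.061e+01  3.493e+01 -2.000e-02] turn -43.0
```

Emit:
send_rows(
  series=[
    {"delta_pos":[-10.6,34.9,0],"turn":-43,"jaw":0},
    {"delta_pos":[-10.6,34.9,0],"turn":-43,"jaw":0},
    {"delta_pos":[-10.6,34.9,0],"turn":-43,"jaw":0},
    {"delta_pos":[-10.6,34.9,0],"turn":-43,"jaw":0},
    {"delta_pos":[-10.6,34.9,0],"turn":-43,"jaw":0},
    {"delta_pos":[-10.6,34.9,0],"turn":-43,"jaw":0},
    {"delta_pos":[-10.6,34.9,0],"turn":-43,"jaw":0},
    {"delta_pos":[-10.6,34.9,0],"turn":-43,"jaw":0},
  ],
)

```text
clock: 1.57
tool_pos: [0.5243, 0.3257, 0.2498]
eef_rot: [0.6, 0.8, 0.0, -0.0]
contact_force: [-0.7, 1.1, 0.9]
opening: 0.992
```

```bash
python3 go.py .5457 .3057 .13 106.2
```

```text
t 1.57 p [0.5243 0.3257 0.2498] yaw 106.2 tilt 0.02 F [-0.72  1.06  0.85] M [0.07 0.02 0.02] op 0.992 q [-0.38  0.7  -0.45  1.58  0.35  0.94  0.91]
delta [-2.52  1.5  11.98] turn -0.0
```

Emit:
send_rows(
  series=[
    {"delta_pos":[-2.5,1.5,0],"turn":0,"jaw":0},
    {"delta_pos":[-2.5,1.5,4],"turn":0,"jaw":0},
    {"delta_pos":[-2.5,1.5,8],"turn":0,"jaw":0},
    {"delta_pos":[-2.5,1.5,12],"turn":0,"jaw":0},
    {"delta_pos":[-2.5,1.5,12],"turn":0,"jaw":0},
    {"delta_pos":[-2.5,1.5,12],"turn":0,"jaw":0},
  ],
)

```text
clock: 2.07
tool_pos: [0.5432, 0.3071, 0.1285]
eef_rot: [0.6, 0.8, -0.002, -0.001]
contact_force: [-0.3, -0.0, 1.2]
opening: 0.999
```

```bash
python3 go.py .5457 .3057 .069 106.2
python3 - <<'E'
from h import *
from plant import vision
W=(255,255,255)
it=[(DIV,slope([.5622,.3105,.052,.282]),W)]
ims={n:vision.snapshot(n) for n in("top","scene")}
cams={n:vision.camera_params(n) for n in ims}
overlay(ims["top"],cams["top"],it,(10,190,210,310),4,"pics/p1.png")
overlay(ims["scene"],cams["scene"],it,(320,80,470,200),5,"pics/p2.png")
E
```

```text
t 2.07 p [0.5432 0.3071 0.1285] yaw 106.22 tilt 0.24 F [-0.25 -0.04  1.25] M [ 0.13 -0.02  0.01] op 0.999 q [-0.38  0.86 -0.38  1.66  0.44  0.71  0.87]
delta [-0.19  0.23  5.95] turn 0.02
```

View pics/p1.png

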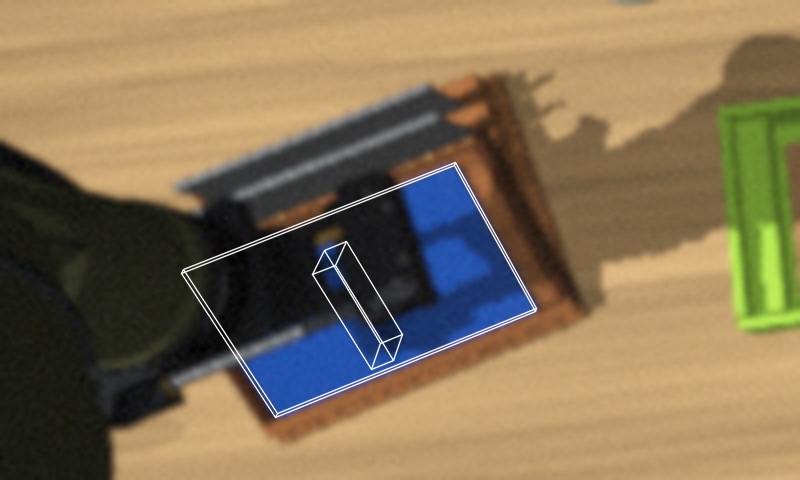

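View pics/p2.png

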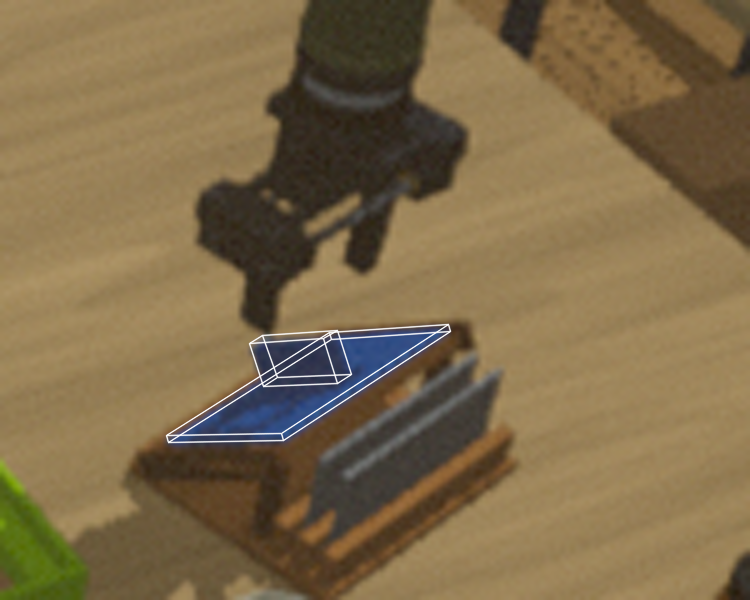

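The wireframe fits in both views, and the open jaws straddle the fin (top crop around 355, 300). Descending now.

Emit:
send_rows(
  series=[
    {"delta_pos":[-0.2,0.2,2],"turn":0,"jaw":0},
    {"delta_pos":[-0.2,0.2,4],"turn":0,"jaw":0},
    {"delta_pos":[-0.2,0.2,5],"turn":0,"jaw":0},
    {"delta_pos":[-0.2,0.2,5.6],"turn":0,"jaw":0},
    {"delta_pos":[-0.2,0.2,5.8],"turn":0,"jaw":0},
    {"delta_pos":[-0.2,0.2,5.8],"turn":0,"jaw":0},
  ],
)

```text
clock: 2.67
tool_pos: [0.5472, 0.307, 0.0727]
eef_rot: [0.6, 0.8, 0.001, 0.0]
contact_force: [0.0, 0.5, 0.4]
opening: 1.0
```

```bash
python3 go.py .5457 .3057 .069 106.2
```

```text
t 2.67 p [0.5472 0.307  0.0727] yaw 106.21 tilt 0.09 F [0.   0.46 0.35] M [ 0.05 -0.02 -0.01] op 1.0 q [-0.4   0.94 -0.34  1.67  0.49  0.61  0.84]
delta [-0.09 -0.18  0.37] turn 0.01
```

Emit:
send_rows(
  series=[
    {"delta_pos":[0,-0.2,0.2],"turn":0,"jaw":0},
    {"delta_pos":[0,-0.2,0.2],"turn":0,"jaw":0.5},
    {"delta_pos":[0,-0.2,0.2],"turn":0,"jaw":0.7},
    {"delta_pos":[0,-0.2,0.2],"turn":0,"jaw":0.8},
    {"delta_pos":[0,-0.2,0.2],"turn":0,"jaw":0.9},
    {"delta_pos":[0,-0.2,0.2],"turn":0,"jaw":1},
    {"delta_pos":[0,-0.2,0.2],"turn":0,"jaw":1},
    {"delta_pos":[0,-0.2,0.2],"turn":0,"jaw":1},
  ],
  force=12,
)

```text
clock: 3.33
tool_pos: [0.5448, 0.3059, 0.0697]
eef_rot: [0.6, 0.8, 0.0, -0.0]
contact_force: [0.9, 0.2, -0.2]
opening: 0.497
```

```bash
python3 go.py .5457 .3057 .069 106.2
```

```text
t 3.33 p [0.5448 0.3059 0.0697] yaw 106.2 tilt 0.0 F [ 0.86  0.22 -0.16] M [0.04 0.01 0.01] op 0.497 q [-0.4   0.95 -0.33  1.68  0.49  0.6   0.84]
delta [-0.04  0.09  0.07] turn -0.0
```

Opening is still closing; hold longer.

Emit:
send_rows(
  series=[
    {"delta_pos":[0,0,0],"turn":0,"jaw":1},
    {"delta_pos":[0,0,0],"turn":0,"jaw":1},
    {"delta_pos":[0,0,0],"turn":0,"jaw":1},
    {"delta_pos":[0,0,0],"turn":0,"jaw":1},
    {"delta_pos":[0,0,0],"turn":0,"jaw":1},
    {"delta_pos":[0,0,0],"turn":0,"jaw":1},
    {"delta_pos":[0,0,0],"turn":0,"jaw":1},
    {"delta_pos":[0,0,0],"turn":0,"jaw":1},
  ],
)

```text
clock: 4.0
tool_pos: [0.5448, 0.3056, 0.0697]
eef_rot: [0.6, 0.8, -0.0, 0.0]
contact_force: [0.1, -1.1, -0.5]
opening: 0.157
```

```bash
python3 go.py .5457 .3057 .069 106.2
```

```text
t 4.0 p [0.5448 0.3056 0.0697] yaw 106.2 tilt 0.02 F [ 0.07 -1.11 -0.47] M [-0.2  -0.06  0.17] op 0.157 q [-0.4   0.95 -0.33  1.68  0.49  0.6   0.84]
delta [-0.01  0.09  0.07] turn -0.0
```

Emit:
send_rows(
  series=[
    {"delta_pos":[0,-0.2,-0.3],"turn":0,"jaw":1},
    {"delta_pos":[0,-0.5,-0.7],"turn":0,"jaw":1},
    {"delta_pos":[0,-0.9,-1.3],"turn":0,"jaw":1},
    {"delta_pos":[0,-1.4,-2.0],"turn":0,"jaw":1},
    {"delta_pos":[0,-1.7,-2.6],"turn":0,"jaw":1},
    {"delta_pos":[0,-1.7,-2.6],"turn":0,"jaw":1},
  ],
)

```text
clock: 4.5
tool_pos: [0.5279, 0.3015, 0.0974]
eef_rot: [0.6, 0.8, 0.001, 0.0]
contact_force: [0.3, -0.1, -1.3]
opening: 0.157
```

```bash
python3 go.py .5457 .3057 .069 106.2
python3 - <<'E'
from h import *
from plant import vision
ims={n:vision.snapshot(n) for n in("top","scene")}
a=cv2.resize(ims["top"][190:310,10:170],None,fx=2.4,fy=2.4); b=cv2.resize(ims["scene"][60:180,320:480],None,fx=2.4,fy=2.4)
cv2.imwrite("pics/l1.png",np.hstack([a,b]))
E
```

```text
t 4.5 p [0.5279 0.3015 0.0974] yaw 106.24 tilt 0.08 F [ 0.27 -0.08 -1.33] M [ 0.07  0.   -0.01] op 0.157 q [-0.4   0.89 -0.35  1.73  0.48  0.61  0.83]
delta [-0.1   1.82  2.84] turn 0.04
```

View pics/l1.png

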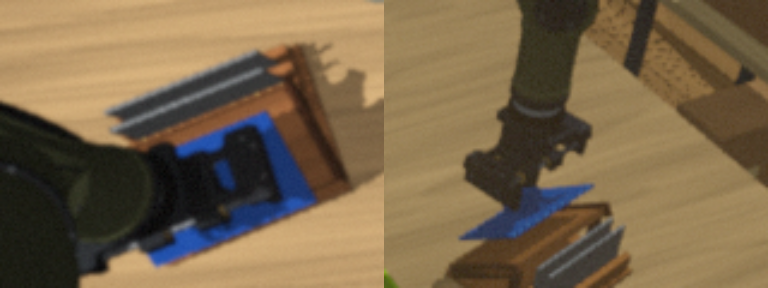

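Emit:
send_rows(
  series=[
    {"delta_pos":[0,0,-3],"turn":0,"jaw":1},
    {"delta_pos":[0,0,-6],"turn":0,"jaw":1},
    {"delta_pos":[0,0,-9],"turn":0,"jaw":1},
    {"delta_pos":[0,0,-11],"turn":0,"jaw":1},
  ],
)

```text
clock: 4.93
tool_pos: [0.5291, 0.3017, 0.2081]
eef_rot: [0.601, 0.8, 0.001, 0.0]
contact_force: [-0.2, -0.1, -1.4]
opening: 0.158
```

```bash
python3 go.py .56 -.0151 .20 91.3
```

```text
t 4.93 p [0.5291 0.3017 0.2081] yaw 106.18 tilt 0.15 F [-0.24 -0.12 -1.43] M [ 0.12 -0.03 -0.05] op 0.158 q [-0.35  0.74 -0.43  1.65  0.39  0.83  0.91]
delta [-31.29  -5.87   0.76] turn 14.88
```

Emit:
send_rows(
  series=[
    {"delta_pos":[-1.5,-0.3,0],"turn":1,"jaw":1},
    {"delta_pos":[-4,-0.8,0],"turn":3,"jaw":1},
    {"delta_pos":[-7,-1.4,0],"turn":5,"jaw":1},
    {"delta_pos":[-10.5,-2,0],"turn":7,"jaw":1},
    {"delta_pos":[-14,-2.7,0],"turn":9,"jaw":1},
    {"delta_pos":[-17.5,-3.3,0],"turn":11,"jaw":1},
    {"delta_pos":[-21,-4,0],"turn":13,"jaw":1},
    {"delta_pos":[-24,-4.5,0],"turn":14.9,"jaw":1},
  ],
)

```text
clock: 5.6
tool_pos: [0.551, 0.0535, 0.2042]
eef_rot: [0.701, 0.713, -0.002, -0.0]
contact_force: [0.4, -0.2, -1.7]
opening: 0.158
```

```bash
python3 go.py .56 -.0151 .20 91.3
```

```text
t 5.6 p [0.551  0.0535 0.2042] yaw 91.02 tilt 0.22 F [ 0.41 -0.24 -1.69] M [-0.    0.01  0.08] op 0.158 q [ 0.05  0.68 -0.38  1.82  0.37  0.72  1.05]
delta [-6.88  0.78  0.44] turn -0.28
```

Emit:
send_rows(
  series=[
    {"delta_pos":[-2.5,0.3,0],"turn":0,"jaw":1},
    {"delta_pos":[-4.5,0.5,0.5],"turn":0,"jaw":1},
    {"delta_pos":[-6,0.8,2],"turn":0,"jaw":1},
    {"delta_pos":[-6.9,0.8,4],"turn":0,"jaw":1},
    {"delta_pos":[-6.9,0.8,6],"turn":0,"jaw":1},
    {"delta_pos":[-6.9,0.8,7],"turn":0,"jaw":1},
    {"delta_pos":[-6.9,0.8,7],"turn":0,"jaw":1},
    {"delta_pos":[-6.9,0.8,7],"turn":0,"jaw":1},
  ],
)

```text
clock: 6.27
tool_pos: [0.5611, -0.0105, 0.1351]
eef_rot: [0.699, 0.715, -0.001, -0.001]
contact_force: [0.9, -0.1, -1.0]
opening: 0.16
```

```bash
python3 go.py .56 -.0151 .095 91.3;  cat > look.py <<'E'
import sys
from h import *
from plant import vision,r
# look.py name theta : overlay of divider as held (gx=0,gz=.0314) at pitch theta, and tray
nm,th=sys.argv[1],float(sys.argv[2])
tr=[float(v) for v in sys.argv[3:6]] or [.586,-.0145,.022]
s=r.get_state(); M=R.from_quat(s["eef_rot"]).as_matrix(); yaw=np.arctan2(M[1,0],M[0,0])-np.pi/2
g=s["tool_pos"]+[0,0,.008]
Rd=R.from_euler("z",yaw)*R.from_euler("y",-th,degrees=True)
o=g-Rd.apply([0,0,.0314])
it=[(TRAY,flat(tr),(0,0,255)),(DIV,(Rd,o),(255,255,255))]
a=None
ims={n:vision.snapshot(n) for n in("top","scene")}
for n,w in(("top",(165,170,305,300)),("scene",(235,90,375,220+0))):
    overlay(ims[n],vision.camera_params(n),it,w,2.8,"pics/_t.png"); b=cv2.imread("pics/_t.png"); a=b if a is None else np.hstack([a,b])
cv2.imwrite(f"pics/{nm}.png",a)
E
python3 look.py h1 35
```

```text
t 6.27 p [ 0.5611 -0.0105  0.1351] yaw 91.32 tilt 0.1 F [ 0.86 -0.15 -0.97] M [ 0.02  0.   -0.01] op 0.16 q [ 0.14  0.79 -0.34  1.85  0.44  0.58  1.11]
delta [-0.45 -0.11  4.01] turn 0.02
```

View pics/h1.png

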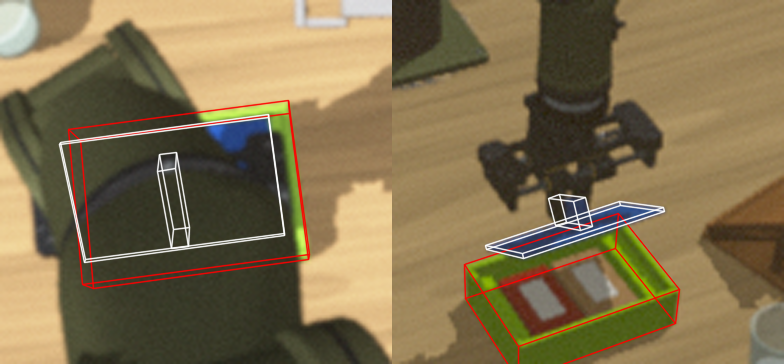

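Emit:
send_rows(
  series=[
    {"delta_pos":[-0.4,-0.1,0.5],"turn":0,"jaw":1},
    {"delta_pos":[-0.4,-0.1,1.5],"turn":0,"jaw":1},
    {"delta_pos":[-0.4,-0.1,2.5],"turn":0,"jaw":1},
    {"delta_pos":[-0.4,-0.1,3.3],"turn":0,"jaw":1},
    {"delta_pos":[-0.4,-0.1,4.0],"turn":0,"jaw":1},
    {"delta_pos":[-0.4,-0.1,4.0],"turn":0,"jaw":1},
    {"delta_pos":[-0.4,-0.1,4.0],"turn":0,"jaw":1},
  ],
)

```text
clock: 6.95
tool_pos: [0.5604, -0.0146, 0.095]
eef_rot: [0.699, 0.715, -0.0, -0.0]
contact_force: [-0.4, -0.1, -1.1]
opening: 0.158
```

```bash
python3 go.py .56 -.0151 .085 91.3; python3 look.py h2 35
```

```text
t 6.95 p [ 0.5604 -0.0146  0.095 ] yaw 91.32 tilt 0.07 F [-0.44 -0.1  -1.05] M [ 0.03 -0.01  0.04] op 0.158 q [ 0.12  0.85 -0.29  1.87  0.48  0.49  1.08]
delta [-0.05 -0.04  1.  ] turn 0.02
```

View pics/h2.png

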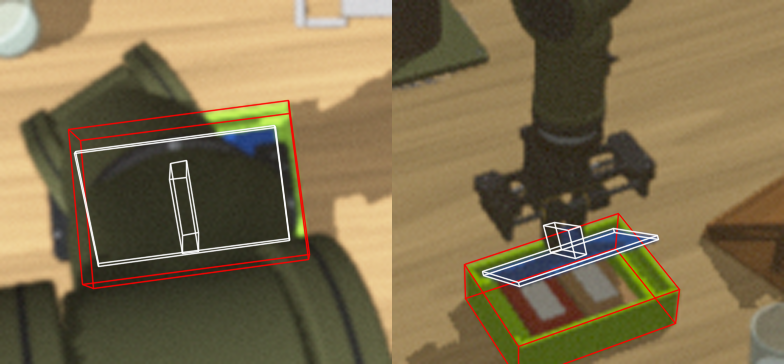

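Emit:
send_rows(
  series=[
    {"delta_pos":[0,0,0.3],"turn":0,"jaw":1},
    {"delta_pos":[0,0,0.5],"turn":0,"jaw":1},
    {"delta_pos":[0,0,0.7],"turn":0,"jaw":1},
    {"delta_pos":[0,0,0.85],"turn":0,"jaw":1},
    {"delta_pos":[0,0,1.0],"turn":0,"jaw":1},
    {"delta_pos":[0,0,1.0],"turn":0,"jaw":1},
  ],
  force=8,
)

```text
clock: 7.55
tool_pos: [0.5608, -0.0147, 0.0855]
eef_rot: [0.699, 0.715, -0.0, -0.0]
contact_force: [-0.3, -0.4, -1.4]
opening: 0.162
```

```bash
python3 go.py .56 -.0151 .085 91.3
```

```text
t 7.55 p [ 0.5608 -0.0147  0.0855] yaw 91.3 tilt 0.01 F [-0.3  -0.45 -1.44] M [ 0.06  0.01 -0.04] op 0.162 q [ 0.11  0.86 -0.28  1.88  0.49  0.47  1.07]
delta [-0.04 -0.08  0.05] turn -0.0
```

Not touching yet. I'll follow the arc in small steps.

Emit:
send_rows(
  series=[
    {"delta_pos":[0,0,0.2],"turn":0,"jaw":1},
    {"delta_pos":[0,0.15,0.3],"turn":0,"jaw":1},
    {"delta_pos":[0,0.35,0.4],"turn":0,"jaw":1},
    {"delta_pos":[0,0.55,0.5],"turn":0,"jaw":1},
    {"delta_pos":[0,0.7,0.6],"turn":0,"jaw":1},
    {"delta_pos":[0,0.7,0.6],"turn":0,"jaw":1},
  ],
)

```text
clock: 8.05
tool_pos: [0.5683, -0.0145, 0.0795]
eef_rot: [0.699, 0.715, 0.0, 0.0]
contact_force: [0.4, -0.5, 1.4]
opening: 0.156
```

```bash
python3 go.py .5668 -.0148 .081 91.3; python3 look.py h3 30
```

```text
t 8.05 p [ 0.5683 -0.0145  0.0795] yaw 91.3 tilt 0.03 F [ 0.38 -0.51  1.38] M [ 0.01 -0.27  0.02] op 0.156 q [ 0.11  0.88 -0.28  1.86  0.49  0.47  1.08]
delta [-0.03 -0.15 -0.15] turn -0.0
```

View pics/h3.png

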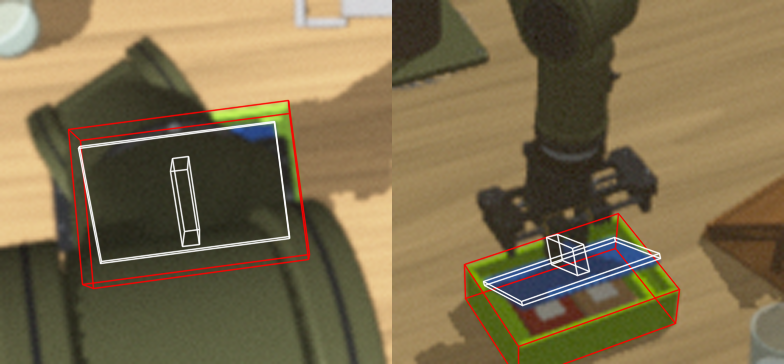

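Emit:
send_rows(
  series=[
    {"delta_pos":[0,0.35,0.25],"turn":0,"jaw":1},
    {"delta_pos":[0,0.7,0.5],"turn":0,"jaw":1},
    {"delta_pos":[0,0.95,0.75],"turn":0,"jaw":1},
    {"delta_pos":[0,1.2,1.0],"turn":0,"jaw":1},
    {"delta_pos":[0,1.4,1.25],"turn":0,"jaw":1},
    {"delta_pos":[0,1.6,1.5],"turn":0,"jaw":1},
    {"delta_pos":[0,1.6,1.5],"turn":0,"jaw":1},
  ],
)

```text
clock: 8.73
tool_pos: [0.5839, -0.0142, 0.064]
eef_rot: [0.699, 0.715, -0.0, -0.0]
contact_force: [0.1, -0.2, -1.8]
opening: 0.156
```

```bash
python3 go.py .588 -.0145 .059 91.3; python3 look.py h4 6
```

```text
t 8.73 p [ 0.5839 -0.0142  0.064 ] yaw 91.29 tilt 0.03 F [ 0.09 -0.18 -1.76] M [0.06 0.02 0.03] op 0.156 q [ 0.11  0.92 -0.28  1.81  0.49  0.48  1.08]
delta [-0.04  0.41  0.5 ] turn -0.01
```

View pics/h4.png

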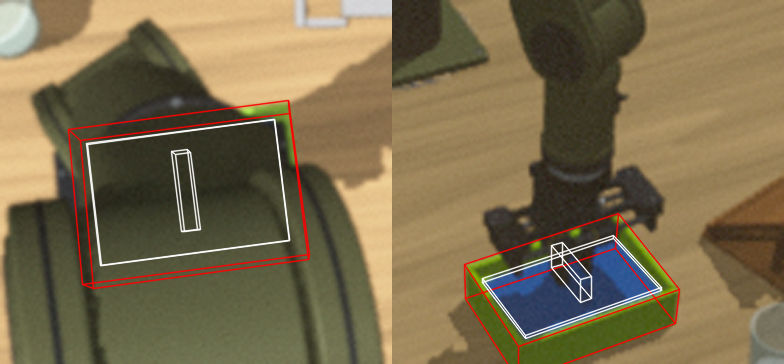

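Emit:
send_rows(
  series=[
    {"delta_pos":[0,0.1,0.15],"turn":0,"jaw":1},
    {"delta_pos":[0,0.2,0.3],"turn":0,"jaw":1},
    {"delta_pos":[0,0.25,0.4],"turn":0,"jaw":1},
    {"delta_pos":[0,0.25,0.5],"turn":0,"jaw":1},
    {"delta_pos":[0,0.25,0.5],"turn":0,"jaw":1},
  ],
)

```text
clock: 9.25
tool_pos: [0.5863, -0.0141, 0.0607]
eef_rot: [0.699, 0.715, -0.0, 0.0]
contact_force: [-2.8, 0.4, 8.7]
opening: 0.158
```

```bash
python3 go.py .588 -.0145 .057 91.3; python3 look.py h5 0
```

```text
t 9.25 p [ 0.5863 -0.0141  0.0607] yaw 91.3 tilt 0.03 F [-2.82  0.37  8.68] M [ 0.01  0.55 -0.01] op 0.158 q [ 0.1   0.92 -0.28  1.81  0.49  0.48  1.08]
delta [-0.04  0.17  0.37] turn 0.0
```

View pics/h5.png

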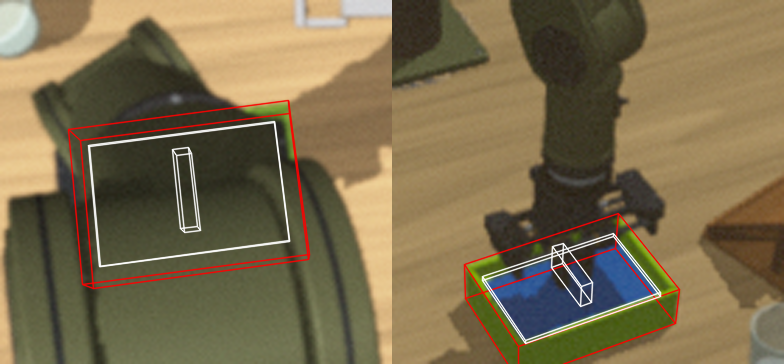

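Emit:
send_rows(
  series=[
    {"delta_pos":[0,0,0.1],"turn":0,"jaw":1},
    {"delta_pos":[0,0,0.1],"turn":0,"jaw":1},
    {"delta_pos":[0,0,0.1],"turn":0,"jaw":1},
  ],
  force=3,
)

```text
clock: 9.6
tool_pos: [0.5868, -0.0141, 0.0593]
eef_rot: [0.699, 0.715, 0.0, 0.0]
contact_force: [-1.4, 0.7, 3.7]
opening: 0.159
```

```bash
python3 go.py .588 -.0145 .057 91.3
python3 - <<'E'
from h import *
from plant import vision
ims={n:vision.snapshot(n) for n in("top","scene")}
cv2.imwrite("pics/h6.png",cv2.resize(ims["scene"][160:230,250:350],None,fx=7,fy=7,interpolation=cv2.INTER_CUBIC))
E
```

```text
t 9.6 p [ 0.5868 -0.0141  0.0593] yaw 91.3 tilt 0.07 F [-1.37  0.68  3.73] M [-0.01  0.17  0.  ] op 0.159 q [ 0.1   0.92 -0.28  1.81  0.49  0.48  1.08]
delta [-0.04  0.11  0.23] turn -0.0
```

View pics/h6.png

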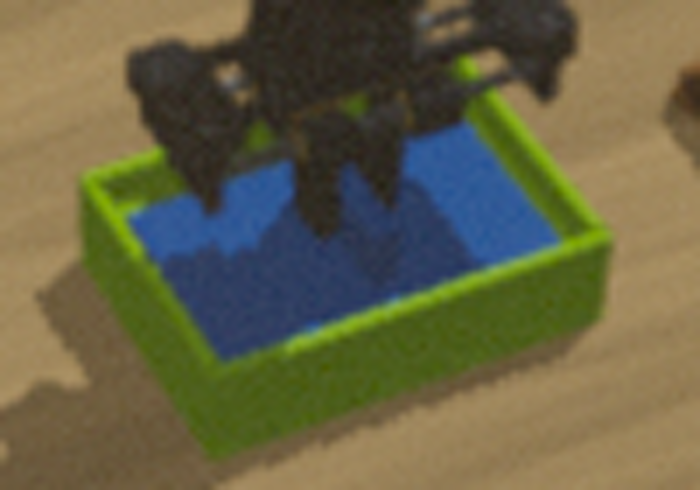

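Emit:
send_rows(
  series=[
    {"delta_pos":[0,0,0],"turn":0,"jaw":0.8},
    {"delta_pos":[0,0,0],"turn":0,"jaw":0.7},
    {"delta_pos":[0,0,0],"turn":0,"jaw":0.6},
    {"delta_pos":[0,0,0],"turn":0,"jaw":0.5},
    {"delta_pos":[0,0,0],"turn":0,"jaw":0.5},
    {"delta_pos":[0,0,-0.5],"turn":0,"jaw":0.4},
    {"delta_pos":[0,0,-2],"turn":0,"jaw":0.3},
    {"delta_pos":[0,0,-4],"turn":0,"jaw":0.2},
  ],
)

```text
clock: 10.37
tool_pos: [0.5852, -0.0142, 0.0981]
eef_rot: [0.699, 0.715, -0.001, -0.001]
contact_force: [0.8, -0.4, 0.6]
opening: 0.702
```

```bash
python3 go.py .541 -.333 .22 1.3
```

```text
t 10.37 p [ 0.5852 -0.0142  0.0981] yaw 91.32 tilt 0.18 F [ 0.82 -0.35  0.58] M [ 0.03 -0.01  0.02] op 0.702 q [ 0.13  0.86 -0.32  1.8   0.46  0.56  1.11]
delta [-31.77  -5.19 -12.17] turn -89.98
```

Emit:
send_rows(
  series=[
    {"delta_pos":[0,0,-3],"turn":0,"jaw":0},
    {"delta_pos":[0,0,-6],"turn":0,"jaw":0},
    {"delta_pos":[0,0,-9],"turn":-6,"jaw":0},
    {"delta_pos":[0,0,-12],"turn":-12,"jaw":0},
    {"delta_pos":[0,0,-12],"turn":-18,"jaw":0},
    {"delta_pos":[0,0,-12],"turn":-20,"jaw":0},
  ],
)

```text
clock: 10.87
tool_pos: [0.5875, -0.0142, 0.2214]
eef_rot: [0.562, 0.827, 0.001, 0.002]
contact_force: [0.5, 0.3, -0.7]
opening: 1.006
```

```bash
python3 go.py .541 -.333 .22 1.3
```

```text
t 10.87 p [ 0.5875 -0.0142  0.2214] yaw 111.54 tilt 0.27 F [ 0.46  0.29 -0.73] M [0.04 0.04 0.  ] op 1.006 q [ 0.24  0.71 -0.52  1.71  0.45  0.84  1.47]
delta [-27.95 -16.03   0.11] turn -69.76
```

Emit:
send_rows(
  series=[
    {"delta_pos":[-28,-16,0],"turn":110.2,"jaw":0},
    {"delta_pos":[-28,-16,0],"turn":110.2,"jaw":0},
    {"delta_pos":[-28,-16,0],"turn":110.2,"jaw":0},
    {"delta_pos":[-28,-16,0],"turn":110.2,"jaw":0},
    {"delta_pos":[-28,-16,0],"turn":110.2,"jaw":0},
    {"delta_pos":[-28,-16,0],"turn":110.2,"jaw":0},
    {"delta_pos":[-28,-16,0],"turn":110.2,"jaw":0},
    {"delta_pos":[-28,-16,0],"turn":110.2,"jaw":0},
  ],
)

```text
clock: 11.53
tool_pos: [0.537, -0.3378, 0.219]
eef_rot: [0.893, 0.45, -0.001, 0.001]
contact_force: [-0.7, -1.2, 0.4]
opening: 1.001
```

```bash
python3 go.py .541 -.333 .22 1.3
python3 - <<'E'
from h import *
from plant import vision
ims={n:vision.snapshot(n) for n in("top","scene")}
cams={n:vision.camera_params(n) for n in ims}
pickle.dump((ims,cams),open("m1.pkl","wb"))
it=[(TRAY,flat([.586,-.0145,.022]),(0,0,255)),(DIV,(R.from_euler("z",.022),np.array([.586,-.0145,.036])),(255,255,255))]
overlay(ims["top"],cams["top"],it,(170,180,300,300),3,"pics/a.png");overlay(ims["scene"],cams["scene"],it,(240,140,370,260),3,"pics/b.png")
cv2.imwrite("pics/d1.png",np.hstack([cv2.imread("pics/a.png"),cv2.imread("pics/b.png")]))
E
```

```text
t 11.53 p [ 0.537  -0.3378  0.219 ] yaw 53.44 tilt 0.12 F [-0.7  -1.22  0.39] M [-0.    0.    0.01] op 1.001 q [ 0.63  0.74 -0.27  1.56  0.24  0.87  1.21]
delta [ 0.62  0.03 -0.1 ] turn 52.14
```

View pics/d1.png

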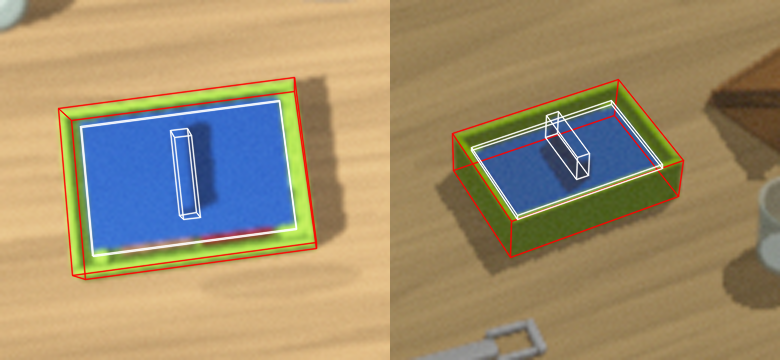

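Run:
```python
from h import *
np.set_printoptions(precision=4,suppress=True)
ims,cams=pickle.load(open("m1.pkl","rb"))
def win(m,c0,r0,c1,r1):
    o=np.zeros_like(m);o[r0:r1,c0:c1]=m[r0:r1,c0:c1];return o
W={"top":(170,190,290,290),"scene":(240,150,370,235)}
b={n:win(hsv(ims[n],(100,90,20),(128,255,255)),*W[n]) for n in ims}
g={n:hullmask(win(hsv(ims[n],(30,120,50),(50,255,255)),*W[n])) for n in ims}
t,f=fit(TRAY,flat,[.586,-.0145,.022],g,cams,[.01,.01,.05]); print("tray",t,f)
mb={"top":b["top"].astype(np.float32)}
mk=lambda p:(R.from_euler("z",p[2]),np.array([p[0],p[1],.036]))
print("top only level",fit(DIV,mk,[.586,-.0145,.022],mb,cams,[.01,.01,.05]))
for dx in (0,.003,.006,.009):
  for th in(-4,0,4): # pitch
    mk2=(R.from_euler("z",t[2])*R.from_euler("y",-th,degrees=True),np.array([t[0]+dx,t[1],.036]))
    print(dx,th,round(cost(DIV,mk2,mb,cams),4))
for y in(255//3,):pass
a=cv2.resize(ims["top"][190:290,180:290],None,fx=7,fy=6,interpolation=cv2.INTER_CUBIC);cv2.imwrite("pics/d2.png",a)
```

```text
tray [ 0.5858 -0.0146  0.0201] 0.02611115574836731
top only level (array([ 0.5908, -0.0136,  0.0269]), np.float64(0.024174213409423828))
0 -4 0.0959
0 0 0.0925
0 4 0.0961
0.003 -4 0.0449
0.003 0 0.047
0.003 4 0.0457
0.006 -4 0.0317
0.006 0 0.0326
0.006 4 0.0355
0.009 -4 0.0841
0.009 0 0.0856
0.009 4 0.083
```

View pics/d2.png

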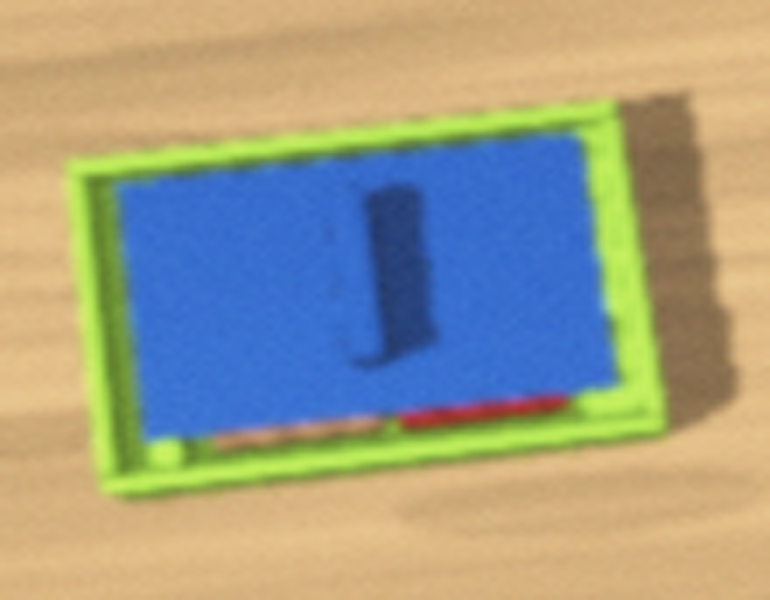

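Run:
```python
from h import *
ims,cams=pickle.load(open("m1.pkl","rb"))
b=hsv(ims["scene"],(100,90,20),(128,255,255)); b[:150]=0;b[235:]=0;b[:,:240]=0;b[:,370:]=0
for th in(-6,-3,0,3,6):
    for z in (.033,.036,.039): print(th,z,round(cost(DIV,(R.from_euler("z",.024)*R.from_euler("y",-th,degrees=True),np.array([.5908,-.0138,z])),{"scene":b.astype(np.float32)},cams),4))
it=[(DIV,(R.from_euler("z",.024),np.array([.5908,-.0138,.036])),(255,255,255))]
overlay(ims["scene"],cams["scene"],it,(250,150,350,230),7,"pics/d3.png")
```

```text
-6 0.033 0.2353
-6 0.036 0.2353
-6 0.039 0.2401
-3 0.033 0.2052
-3 0.036 0.2068
-3 0.039 0.2147
0 0.033 0.1829
0 0.036 0.1785
0 0.039 0.1803
3 0.033 0.1635
3 0.036 0.1467
3 0.039 0.1541
6 0.033 0.164
6 0.036 0.1275
6 0.039 0.1156
```

View pics/d3.png

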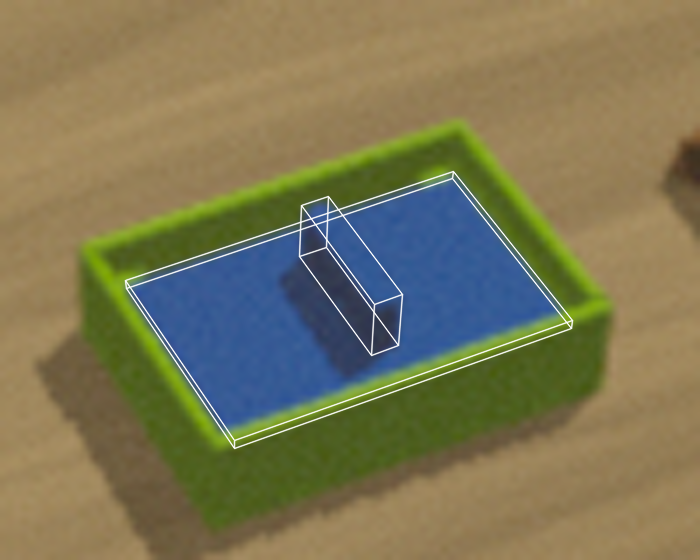

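The divider is seated. The level wireframe matches its fin and the visible edges, and it sits about 5 mm toward +x, which is within tolerance. Next I'll refine the tub lid from the first pictures and move on.

```bash
python3 - <<'E'
from h import *
ims,out,cams=pickle.load(open("m0.pkl","rb"))
a=cyl(.031,.072); LID=[a[48:]]
for n,w in(("top",(330,215,395,270)),("scene",(170,190,230,240))):
    v=cv2.cvtColor(ims[n],cv2.COLOR_BGR2HSV); m=(v[:,:,1]<45)&(v[:,:,2]>(190 if n=="top" else 140))
    o=np.zeros((420,560),np.uint8); c0,r0,c1,r1=w;o[r0:r1,c0:c1]=m[r0:r1,c0:c1]
    o=cv2.morphologyEx(o,cv2.MORPH_OPEN,cv2.getStructuringElement(2,(9,9)))
    print(n,o.sum(),fit(LID,lambda p:flat([p[0],p[1],0]),[.541,-.333],{n:o.astype(np.float32)},cams,[.01,.01]))
E
python3 go.py .541 -.333 .15 1.3
```

```text
top 509 (array([ 0.54097876, -0.33257352]), np.float64(0.04287940263748169))
scene 243 (array([ 0.54454868, -0.33284004]), np.float64(0.07890927791595459))
t 11.63 p [ 0.5357 -0.3414  0.2187] yaw 53.24 tilt 0.35 F [-0.76  0.11  0.59] M [-0.02  0.02 -0.02] op 0.998 q [ 0.63  0.74 -0.26  1.56  0.24  0.87  1.21]
delta [ 1.03 -0.1   6.86] turn 51.94
```

Emit:
send_rows(
  series=[
    {"delta_pos":[1,0,0],"turn":52,"jaw":0},
    {"delta_pos":[1,0,2],"turn":52,"jaw":0},
    {"delta_pos":[1,0,4],"turn":52,"jaw":0},
    {"delta_pos":[1,0,6.8],"turn":52,"jaw":0},
    {"delta_pos":[1,0,6.8],"turn":52,"jaw":0},
    {"delta_pos":[1,0,6.8],"turn":52,"jaw":0},
    {"delta_pos":[1,0,6.8],"turn":52,"jaw":0},
    {"delta_pos":[1,0,6.8],"turn":52,"jaw":0},
  ],
)

```text
clock: 12.3
tool_pos: [0.5452, -0.3236, 0.1507]
eef_rot: [1.0, 0.016, -0.0, -0.0]
contact_force: [0.1, -0.3, 0.5]
opening: 0.996
```

```bash
python3 go.py .542 -.333 .09 1.3
python3 - <<'E'
from h import *
from plant import vision
it=[(TUB,flat([.542,-.333,0]),(0,0,255))]
ims={n:vision.snapshot(n) for n in("top","scene")}
cams={n:vision.camera_params(n) for n in ims}
overlay(ims["top"],cams["top"],it,(310,190,420,300),3.5,"pics/a.png");overlay(ims["scene"],cams["scene"],it,(150,140,260,250),3.5,"pics/b.png")
cv2.imwrite("pics/u1.png",np.hstack([cv2.imread("pics/a.png"),cv2.imread("pics/b.png")]))
E
```

```text
t 12.3 p [ 0.5452 -0.3236  0.1507] yaw 1.88 tilt 0.06 F [ 0.15 -0.28  0.53] M [-0.06  0.08  0.01] op 0.996 q [ 0.46  0.82 -0.    1.63 -0.    0.69  0.5 ]
delta [-0.35  0.93  6.07] turn 0.58
```

View pics/u1.png

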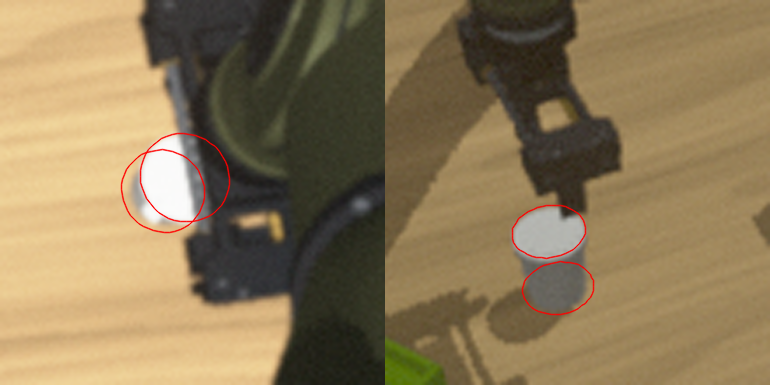

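Emit:
send_rows(
  series=[
    {"delta_pos":[-0.3,0.9,0],"turn":0.5,"jaw":0},
    {"delta_pos":[-0.3,0.9,1.5],"turn":0.5,"jaw":0},
    {"delta_pos":[-0.3,0.9,3.5],"turn":0.5,"jaw":0},
    {"delta_pos":[-0.3,0.9,5],"turn":0.5,"jaw":0},
    {"delta_pos":[-0.3,0.9,5],"turn":0.5,"jaw":0},
    {"delta_pos":[-0.3,0.9,5],"turn":0.5,"jaw":0},
  ],
)

```text
clock: 12.9
tool_pos: [0.5415, -0.3345, 0.1003]
eef_rot: [1.0, 0.013, -0.001, -0.0]
contact_force: [0.9, -0.7, 1.0]
opening: 0.999
```

```bash
python3 go.py .542 -.333 .05 1.3
```

```text
t 12.9 p [ 0.5415 -0.3345  0.1003] yaw 1.54 tilt 0.08 F [ 0.88 -0.65  1.01] M [-0.08  0.01  0.03] op 0.999 q [ 0.48  0.9  -0.    1.64  0.    0.61  0.5 ]
delta [ 0.06 -0.14  5.03] turn 0.24
```

Emit:
send_rows(
  series=[
    {"delta_pos":[0.1,-0.1,1],"turn":0,"jaw":0},
    {"delta_pos":[0.1,-0.1,2.2],"turn":0,"jaw":0},
    {"delta_pos":[0.1,-0.1,3.4],"turn":0,"jaw":0},
    {"delta_pos":[0.1,-0.1,4.4],"turn":0,"jaw":0},
    {"delta_pos":[0.1,-0.1,5],"turn":0,"jaw":0},
    {"delta_pos":[0.1,-0.1,5],"turn":0,"jaw":0},
  ],
)

```text
clock: 13.4
tool_pos: [0.542, -0.3325, 0.0487]
eef_rot: [1.0, 0.013, -0.001, -0.001]
contact_force: [0.4, -0.7, 0.7]
opening: 1.0
```

```bash
python3 go.py .542 -.333 .05 1.3
```

```text
t 13.4 p [ 0.542  -0.3325  0.0487] yaw 1.52 tilt 0.19 F [ 0.36 -0.71  0.69] M [-0.07  0.08  0.03] op 1.0 q [ 0.48  0.97 -0.    1.65  0.01  0.52  0.5 ]
delta [-0.    0.05 -0.13] turn 0.22
```

Emit:
send_rows(
  series=[
    {"delta_pos":[0,0,0],"turn":0,"jaw":0.2},
    {"delta_pos":[0,0,0],"turn":0,"jaw":0.25},
    {"delta_pos":[0,0,0],"turn":0,"jaw":0.3},
    {"delta_pos":[0,0,0],"turn":0,"jaw":0.4},
    {"delta_pos":[0,0,0],"turn":0,"jaw":0.7},
    {"delta_pos":[0,0,0],"turn":0,"jaw":1},
    {"delta_pos":[0,0,0],"turn":0,"jaw":1},
    {"delta_pos":[0,0,0],"turn":0,"jaw":1},
  ],
  force=15,
)

```text
clock: 14.07
tool_pos: [0.5435, -0.3333, 0.0512]
eef_rot: [1.0, 0.013, 0.0, 0.0]
contact_force: [-0.7, 0.2, 4.8]
opening: 0.7
```

```bash
python3 go.py .542 -.333 .05 1.3
```

```text
t 14.07 p [ 0.5435 -0.3333  0.0512] yaw 1.5 tilt 0.06 F [-0.66  0.2   4.82] M [ 0.04  0.19 -0.04] op 0.7 q [ 0.48  0.97 -0.    1.65  0.    0.52  0.5 ]
delta [-0.15 -0.04  0.12] turn 0.2
```

Emit:
send_rows(
  series=[
    {"delta_pos":[0,0,-0.2],"turn":0,"jaw":1},
    {"delta_pos":[0,0,-0.6],"turn":0,"jaw":1},
    {"delta_pos":[0,0,-1.2],"turn":0,"jaw":1},
    {"delta_pos":[0,0,-2.5],"turn":0,"jaw":1},
    {"delta_pos":[0,0,-4],"turn":0,"jaw":1},
    {"delta_pos":[0,0,-6],"turn":0,"jaw":1},
    {"delta_pos":[0,0,-7],"turn":0,"jaw":1},
    {"delta_pos":[0,0,-7],"turn":0,"jaw":1},
  ],
)

```text
clock: 14.73
tool_pos: [0.5448, -0.3342, 0.1239]
eef_rot: [1.0, 0.013, 0.002, 0.001]
contact_force: [0.4, -0.4, -1.4]
opening: 0.697
```

```bash
python3 go.py .542 -.333 .15 1.3
python3 - <<'E'
from h import *
from plant import vision
ims={n:vision.snapshot(n) for n in("top","scene")}
cv2.imwrite("pics/u2.png",np.hstack([cv2.resize(ims[n][r:r+120,c:c+120],None,fx=3.3,fy=3.3,interpolation=cv2.INTER_CUBIC) for n,c,r in(("top",310,190),("scene",140,110))]))
E
```

```text
t 14.73 p [ 0.5448 -0.3342  0.1239] yaw 1.49 tilt 0.32 F [ 0.43 -0.38 -1.36] M [-0.13  0.03  0.04] op 0.697 q [ 0.48  0.86 -0.    1.63  0.    0.64  0.5 ]
delta [-0.26 -0.12 -2.61] turn 0.19
```

View pics/u2.png

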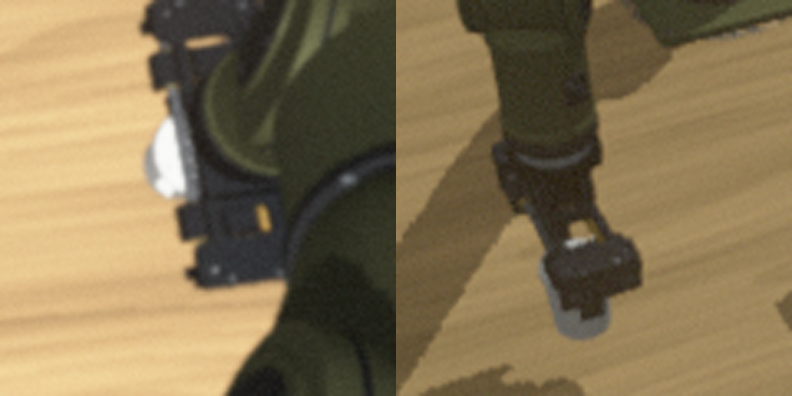

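```bash
python3 go.py .588 -.063 .16 1.3
```

```text
t 14.83 p [ 0.5432 -0.3331  0.1211] yaw 1.51 tilt 0.03 F [-0.08 -0.5  -2.32] M [-0.04  0.03  0.02] op 0.701 q [ 0.48  0.87 -0.    1.63  0.    0.64  0.5 ]
delta [  5.2  -26.88  -3.9 ] turn 0.21
```

Emit:
send_rows(
  series=[
    {"delta_pos":[0,0,-2],"turn":0,"jaw":1},
    {"delta_pos":[0.2,-1.5,-3.9],"turn":0,"jaw":1},
    {"delta_pos":[0.8,-4,-3.9],"turn":0,"jaw":1},
    {"delta_pos":[1.4,-7,-3.9],"turn":0,"jaw":1},
    {"delta_pos":[2,-10,-3.9],"turn":0,"jaw":1},
    {"delta_pos":[2.6,-13,-3.9],"turn":0,"jaw":1},
    {"delta_pos":[3.2,-16,-3.9],"turn":0,"jaw":1},
    {"delta_pos":[3.8,-19,-3.9],"turn":0,"jaw":1},
  ],
)

```text
clock: 15.5
tool_pos: [0.5753, -0.1406, 0.1585]
eef_rot: [1.0, 0.013, -0.001, -0.0]
contact_force: [-0.4, -1.1, -1.8]
opening: 0.699
```

```bash
python3 go.py .588 -.063 .16 1.3
```

```text
t 15.5 p [ 0.5753 -0.1406  0.1585] yaw 1.5 tilt 0.14 F [-0.4  -1.08 -1.84] M [-0.06  0.06  0.03] op 0.699 q [ 0.14  0.77  0.04  1.76 -0.05  0.62  0.23]
delta [ 1.47 -7.72 -0.15] turn 0.2
```

Emit:
send_rows(
  series=[
    {"delta_pos":[0.5,-2.8,0],"turn":0,"jaw":1},
    {"delta_pos":[1,-5,0],"turn":0,"jaw":1},
    {"delta_pos":[1.3,-6.8,0],"turn":0,"jaw":1},
    {"delta_pos":[1.4,-7.6,0],"turn":0,"jaw":1},
    {"delta_pos":[1.4,-7.6,1.5],"turn":0,"jaw":1},
    {"delta_pos":[1.4,-7.6,3],"turn":0,"jaw":1},
    {"delta_pos":[1.4,-7.6,3],"turn":0,"jaw":1},
    {"delta_pos":[1.4,-7.6,3],"turn":0,"jaw":1},
  ],
)

```text
clock: 16.17
tool_pos: [0.5869, -0.0668, 0.1286]
eef_rot: [1.0, 0.013, -0.002, 0.0]
contact_force: [-0.3, 0.7, -0.5]
opening: 0.697
```

```bash
cat > lk2.py <<'E'
import sys
from h import *
from plant import vision,r
p=r.get_state()["tool_pos"]
it=[(DIV,(R.from_euler("z",.024),np.array([.5908,-.0138,.036])),(255,255,255)),(TUB,flat([0,0,0]),(0,0,255))]
it[1]=(TUB,(R.identity(),np.array([p[0],p[1],p[2]-.0512])),(0,0,255))
ims={n:vision.snapshot(n) for n in("top","scene")}
for n,w,f in(("top",(170,180,290,300),"pics/a.png"),("scene",(230,120,350,240),"pics/b.png")): overlay(ims[n],vision.camera_params(n),it,w,3.2,f)
cv2.imwrite(f"pics/{sys.argv[1]}.png",np.hstack([cv2.imread("pics/a.png"),cv2.imread("pics/b.png")]))
E
python3 go.py .588 -.063 .1 1.3; python3 lk2.py u3
```

```text
t 16.17 p [ 0.5869 -0.0668  0.1286] yaw 1.44 tilt 0.18 F [-0.32  0.73 -0.51] M [-0.06 -0.01 -0.  ] op 0.697 q [ 0.01  0.81  0.05  1.78 -0.07  0.56  0.12]
delta [ 0.13 -0.37  2.86] turn 0.14
```

View pics/u3.png

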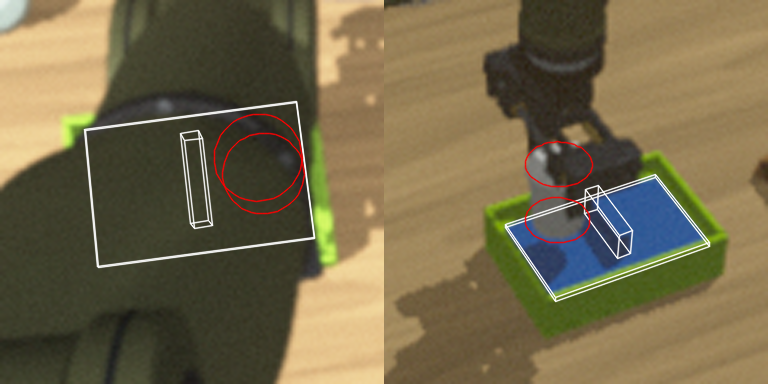

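Emit:
send_rows(
  series=[
    {"delta_pos":[0.1,-0.3,0.6],"turn":0,"jaw":1},
    {"delta_pos":[0.1,-0.3,1.3],"turn":0,"jaw":1},
    {"delta_pos":[0.1,-0.3,2],"turn":0,"jaw":1},
    {"delta_pos":[0.1,-0.3,2.6],"turn":0,"jaw":1},
    {"delta_pos":[0.1,-0.3,3],"turn":0,"jaw":1},
    {"delta_pos":[0.1,-0.3,3],"turn":0,"jaw":1},
    {"delta_pos":[0.1,-0.3,3],"turn":0,"jaw":1},
  ],
)

```text
clock: 16.85
tool_pos: [0.5888, -0.0629, 0.0993]
eef_rot: [1.0, 0.013, -0.0, -0.0]
contact_force: [-0.1, -0.9, -1.3]
opening: 0.697
```

```bash
python3 go.py .588 -.063 .0922 1.3; python3 lk2.py u4
```

```text
t 16.85 p [ 0.5888 -0.0629  0.0993] yaw 1.5 tilt 0.04 F [-0.15 -0.87 -1.34] M [-0.09  0.03 -0.01] op 0.697 q [ 0.    0.86  0.05  1.79 -0.07  0.5   0.12]
delta [-0.08  0.01  0.71] turn 0.2
```

View pics/u4.png

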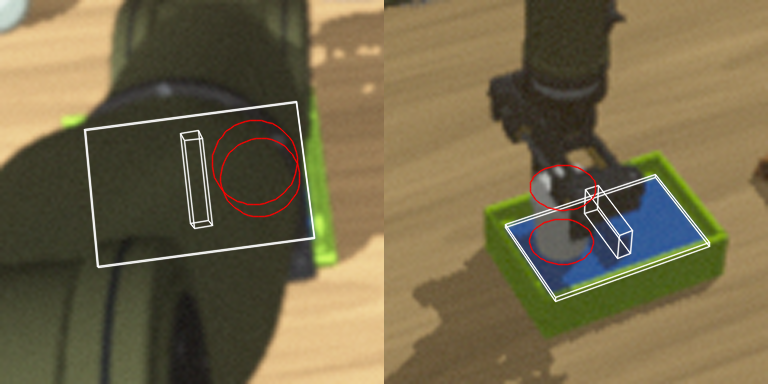

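Clear of the fin and walls. Slow lowering to contact.

Emit:
send_rows(
  series=[
    {"delta_pos":[0,0,0.2],"turn":0,"jaw":1},
    {"delta_pos":[0,0,0.35],"turn":0,"jaw":1},
    {"delta_pos":[0,0,0.5],"turn":0,"jaw":1},
    {"delta_pos":[0,0,0.6],"turn":0,"jaw":1},
    {"delta_pos":[0,0,0.7],"turn":0,"jaw":1},
    {"delta_pos":[0,0,0.7],"turn":0,"jaw":1},
  ],
)

```text
clock: 17.45
tool_pos: [0.5889, -0.0628, 0.0925]
eef_rot: [1.0, 0.013, -0.0, -0.0]
contact_force: [-0.1, 0.0, -1.1]
opening: 0.7
```

```bash
python3 go.py .588 -.063 .0922 1.3
```

```text
t 17.45 p [ 0.5889 -0.0628  0.0925] yaw 1.5 tilt 0.02 F [-0.11  0.04 -1.08] M [-0.09  0.01 -0.02] op 0.7 q [ 0.    0.87  0.04  1.79 -0.07  0.49  0.12]
delta [-0.09  0.02  0.03] turn 0.2
```

Emit:
send_rows(
  series=[
    {"delta_pos":[0,0,0.1],"turn":0,"jaw":1},
    {"delta_pos":[0,0,0.15],"turn":0,"jaw":1},
    {"delta_pos":[0,0,0.2],"turn":0,"jaw":1},
    {"delta_pos":[0,0,0.2],"turn":0,"jaw":1},
  ],
)

```text
clock: 17.78
tool_pos: [0.5891, -0.0628, 0.0922]
eef_rot: [1.0, 0.013, 0.0, -0.0]
contact_force: [-2.6, 0.6, 10.1]
opening: 0.7
```

```bash
python3 go.py .588 -.063 .0922 1.3
```

```text
t 17.78 p [ 0.5891 -0.0628  0.0922] yaw 1.49 tilt 0.03 F [-2.57  0.61 10.11] M [0.06 0.74 0.06] op 0.7 q [ 0.    0.87  0.04  1.79 -0.07  0.48  0.12]
delta [-0.11  0.02 -0.  ] turn 0.19
```

Emit:
send_rows(
  series=[
    {"delta_pos":[0,0,0.05],"turn":0,"jaw":1},
    {"delta_pos":[0,0,0.05],"turn":0,"jaw":1},
    {"delta_pos":[0,0,0.05],"turn":0,"jaw":0.28},
    {"delta_pos":[0,0,0.05],"turn":0,"jaw":0.2},
    {"delta_pos":[0,0,0.05],"turn":0,"jaw":0.1},
    {"delta_pos":[0,0,0.05],"turn":0,"jaw":0.05},
    {"delta_pos":[0,0,0.05],"turn":0,"jaw":0.05},
    {"delta_pos":[0,0,0.05],"turn":0,"jaw":0.05},
  ],
  force=5,
)

```text
clock: 18.45
tool_pos: [0.5891, -0.0628, 0.0901]
eef_rot: [1.0, 0.013, -0.0, -0.0]
contact_force: [-0.4, -0.0, -0.1]
opening: 0.947
```

```bash
python3 go.py .588 -.063 .0922 1.3
```

```text
t 18.45 p [ 0.5891 -0.0628  0.0901] yaw 1.5 tilt 0.01 F [-0.4  -0.04 -0.06] M [-0.07  0.07 -0.01] op 0.947 q [ 0.    0.87  0.04  1.79 -0.07  0.48  0.12]
delta [-0.11  0.01 -0.21] turn 0.2
```

Emit:
send_rows(
  series=[
    {"delta_pos":[0,0,-0.7],"turn":0,"jaw":0.05},
    {"delta_pos":[0,0,-2],"turn":0,"jaw":0.05},
    {"delta_pos":[0,0,-4],"turn":0,"jaw":0.05},
    {"delta_pos":[0,0,-7],"turn":0,"jaw":0.05},
    {"delta_pos":[0,0,-11],"turn":0,"jaw":0.05},
    {"delta_pos":[0,4,-13],"turn":0,"jaw":0.05},
    {"delta_pos":[0,8,-13],"turn":0,"jaw":0.05},
    {"delta_pos":[0,12,-13],"turn":0,"jaw":0.05},
  ],
)

```text
clock: 19.12
tool_pos: [0.5935, -0.1836, 0.2231]
eef_rot: [1.0, 0.014, 0.002, 0.0]
contact_force: [0.7, -1.0, -1.0]
opening: 0.949
```

Emit:
send_rows(
  series=[
    {"delta_pos":[-3,4,0],"turn":0,"jaw":0.05},
    {"delta_pos":[-6,8,0],"turn":0,"jaw":0.05},
    {"delta_pos":[-8,12,0],"turn":0,"jaw":0.05},
    {"delta_pos":[-10,16,0],"turn":0,"jaw":0.05},
    {"delta_pos":[-10,19,0],"turn":0,"jaw":0.05},
    {"delta_pos":[-10,19,0],"turn":0,"jaw":0.05},
    {"delta_pos":[-10,19,0],"turn":0,"jaw":0.05},
    {"delta_pos":[-10,19,0],"turn":0,"jaw":0.05},
  ],
)

```text
clock: 19.78
tool_pos: [0.4972, -0.3751, 0.2203]
eef_rot: [1.0, 0.013, 0.0, -0.0]
contact_force: [0.5, 0.5, -0.3]
opening: 0.95
```

```bash
python3 go.py
python3 - <<'E'
from h import *
from plant import vision
ims={n:vision.snapshot(n) for n in("top","scene")};cams={n:vision.camera_params(n) for n in ims}
pickle.dump((ims,cams),open("m2.pkl","wb"))
it=[(TRAY,flat([.5858,-.0146,.0201]),(0,255,255)),(DIV,(R.from_euler("z",.024),np.array([.5908,-.0138,.036])),(255,255,255)),(TUB,(R.identity(),np.array([.5891,-.0628,.041])),(0,0,255))]
for n,w,f in(("top",(170,180,290,300),"pics/a.png"),("scene",(230,120,350,240),"pics/b.png")): overlay(ims[n],cams[n],it,w,3.3,f)
cv2.imwrite("pics/f1.png",np.hstack([cv2.imread("pics/a.png"),cv2.imread("pics/b.png")]))
cv2.imwrite("pics/f2.png",np.hstack([cv2.resize(ims[n][r:r+120,c:c+120],None,fx=3.3,fy=3.3,interpolation=cv2.INTER_CUBIC) for n,c,r in(("top",170,180),("scene",230,120))]))
a0=pickle.load(open("m0.pkl","rb"))[0]
cv2.imwrite("pics/f3.png",ims["top"])
E
```

```text
t 19.78 p [ 0.4972 -0.3751  0.2203] yaw 1.44 tilt 0.06 F [ 0.54  0.46 -0.35] M [0.02 0.02 0.01] op 0.95 q [ 0.56  0.72  0.02  1.61 -0.01  0.82  0.61]
```

View pics/f1.png

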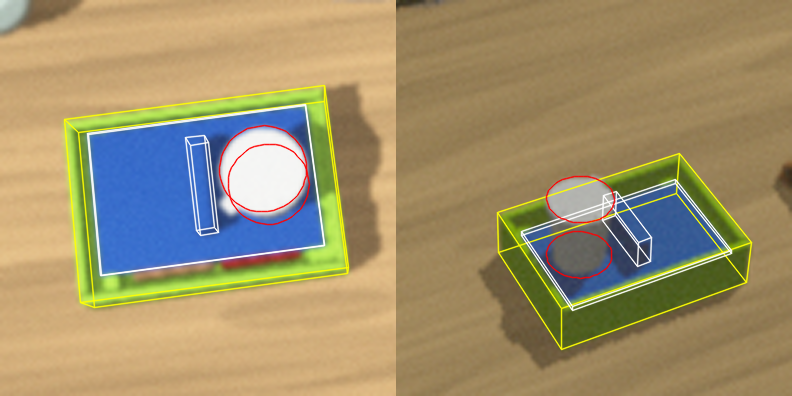

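View pics/f2.png

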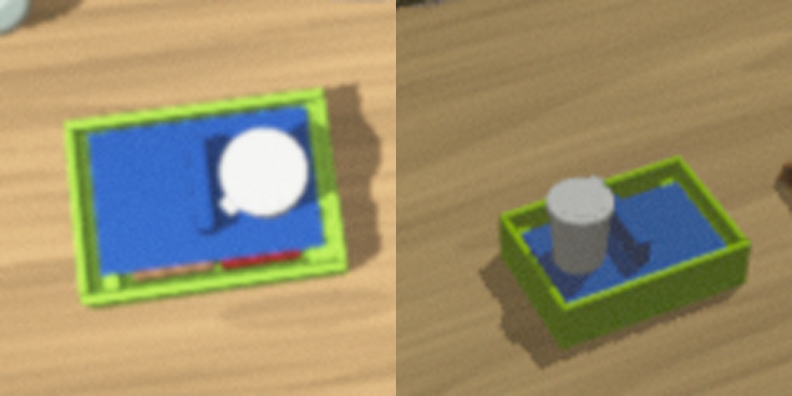

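View pics/f3.png

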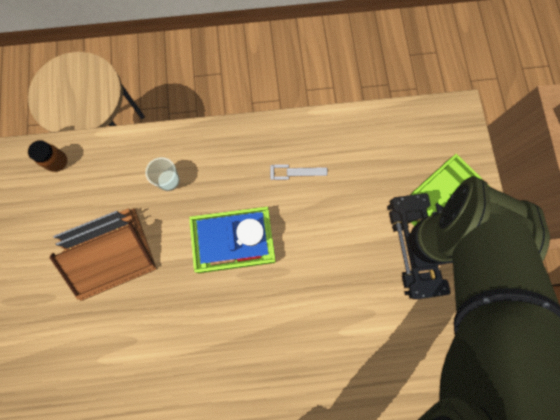

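Run:
```python
from plant import order
print(order.finish_job())
```

```text
the job is handed in; nothing more can be done
None
```

I seated the blue divider level in the tray with the cartons, grip up. The tub stands upright on it, on the -y side of the grip. I handed the job in at about 19.8 s of the 59 s allowed; no verdict was reported.

**How it went:** I lifted the divider off the slope by its fin. I set its low edge on the ledges, turned it level in a light grip, and let go. Then I lowered the tub until it touched and opened the jaws. The most upward push on the tool in any reading was about 10 N.

**Last checks, from both cameras:**
- **Divider:** level to the eye and about 5 mm off centre towards +x, against the 14 mm allowed.
- **Tub:** upright and about 49 mm from the fin's middle.
- **Bystanders:** the tumbler and opener sit at their starting pixels.
- **Robot:** the gripper is clear of everything, with force readings under 1 N.

**Checks that disagreed:** the automatic tilt fit of the divider in the scene view leaned towards a few degrees of tilt. I put that down to the tray's front wall hiding one edge, because the level outline matched the fin and the visible edges. I saw the cartons only as a strip under the divider's near edge, so I did not measure their height.

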